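# Build plate from the slotted rack to the narrow curing post

### The job

Slide the longest of the three aluminium build plates up out of the slotted rack by its top edge, lay it on the sloped rest with its end down against the lip, central on the slab, and let go of it there so that you can take it again by its two long sides. Then gently lay it flat on top of the narrow curing post, either face up, centred and with its length square to the longer side of the post's oblong head, so that it balances there by itself. Do not drop or bang the plate, and leave the other things where they are.

Things in the scene. Friction and masses are not known exactly. Their poses are not given: they have to be found in the camera images.
- plate: The long build plate: plain aluminium slab 60 mm wide (x), 8 mm thick (y), 130 mm long (z), about 0.17 kg (varies), four small flush dark screws per face, both faces and ends alike. Origin at the middle of its lower end as it stands in the rack; z along the length, up in the rack. It stands loose in one of the three slots, 35 mm taller than the other two plates.
- plate_mid (a point): Centre of the long plate's body, 65 mm along z from its origin; axes as the plate.
- short_a: A short build plate in another slot, not to be taken: 60 (x) by 8 (y) by 95 (z) mm, origin at the middle of its lower end, z up.
- short_b: The second short build plate, same as short_a.
- rack: Grey plastic slotted rack, fixed, 88 (x) by 150 (y) by 72 mm high, origin at the centre of its underside, z up. Three upright slots at y = -40, 0, +40 mm, each holding one plate by its long edges (10.4 mm wide, 64 mm between the side walls). Slot floor at z = 12, slot walls end at z = 72 mm. Plates stand with their axes along the rack's: 32 mm is free between neighbours above the rack.
- rest: Sloped rest, fixed: a white slab 32 mm wide (x), 84 mm long, inclined 45 degrees, on a 24 mm post and a dark steel foot 110 (x) by 150 (y) by 10 mm; origin at the centre of the foot's underside, z up. The slab's face rises along (0, -0.707, 0.707), its outward normal is (0, 0.707, 0.707). Along its lower end a lip, square to it, 12 mm high and 32 mm wide, stops the plate.
- rest_seat (a point): Where the centre of the long plate comes when it lies properly on the rest: 65 mm up the slope from the inner corner of slab and lip (x 0, y +35, z 45 mm in the rest) and 4 mm off the slab. Axes as the rest's body (not inclined). The plate then overhangs the slab by 14 mm at each side and 46 mm at the top, so fingers can pass around it there.
- stand: Curing post, fixed: round grey foot 120 mm across and 18 mm high, round steel stem 24 mm across, and on top a flat steel head 40 mm (x) by 26 mm (y) by 16 mm, its top at z = 110 mm. Origin at the centre of the foot's underside, z up. The plate is to lie with its 130 mm length along the post's y and its 60 mm width along x, overhanging 52 mm at each end and 10 mm at each side.
- stand_top (a point): Centre of the post head's top face; axes as the post.
- cup: Clear plastic cup, 72 mm diameter, 90 mm high; origin at the centre of its underside. Leave alone.
- jar: White plastic jar, 56 mm diameter, 60 mm high; origin at the centre of its underside. Leave alone.
- bracket: Grey printed L-bracket 60 by 40 by 46 mm high; origin at the centre of its underside. Leave alone.
- scraper: Scraper lying flat on the table, about 280 mm long (x), wooden handle, 20 mm high; origin near the middle of its underside. Leave alone.
Not all that is in view belongs to the job. Leave any green or orange look-alike of the stand alone.

How it is judged:
On the way:
1. the long plate lies on the sloped rest and is let go: centre within 15 mm of the seat, width along the rest within 0.15 rad, slope within 0.11 rad of 45 degrees (distance between plate_mid and rest_seat below 0.015 m and angle between the x axis of plate and the x axis of rest, either way round below 0.15 rad and angle between the z axis of plate and the z axis of rest, either way round between 0.67 and 0.9 rad and contact force between plate and rest above 0.4 N and contact force between plate and the fingers below 0.1 N and linear speed of plate below 0.03 m/s), for 0.2 s.
At the end, for the whole second after the job is handed in: The long plate lies flat (within 0.08 rad) on the head of the curing post, released and at rest, its centre within 9 mm of the head's centre seen from above and its length within 0.14 rad of the head's narrow direction (the post's y) (horizontal distance between plate_mid and stand_top below 0.009 m and z of plate_mid in the frame of stand_top between 0.001 and 0.008 m and angle between the y axis of plate and the z axis of stand, either way round below 0.08 rad and angle between the z axis of plate and the y axis of stand, either way round below 0.14 rad and contact force between plate and stand above 0.5 N and linear speed of plate below 0.02 m/s and angular speed of plate below 0.1 rad/s); the robot touches nothing.
It fails at once if the plate was dropped: moving faster than 0.6 m/s while no finger touches it (linear speed of plate above 0.6 m/s and contact force between plate and the fingers below 0.05 N).
It fails at once if the plate was banged on the post or the rest (over 50 N) (contact force between plate and stand above 50 N or contact force between plate and rest above 50 N).
It fails at once if another thing was moved by more than 30 mm (distance of any of short_a, short_b, cup, jar, bracket, scraper from where it was at the start of the episode above 0.03 m).
It also fails if it takes over 69 s, if anything falls off the work surface, if the arm or the gripper's body presses on something with over 40 N, if the wrist force passes 120 N, or if a joint passes its speed limit or range.

### The arm

A 7-joint arm with a two-finger parallel gripper is mounted at the origin on the work surface. World frame = base frame: x ahead of the robot, y to its left, z up, the work surface at z = 0. Lengths are in m, angles in rad, forces in N, time in s.
With the tool pointing down it reaches from about 0.425 to 0.925 m from the base axis. Payload 6.8 kg.
Tool frame: the origin (TCP) lies between the finger pads; the fingertips stand 22 mm ahead of it and the grasp point (between the pads) lies 3 mm ahead of it; z points along the fingers, y is the line along which they close (so a half turn about z gives the same grasp; the last joint's range is limited). The gripper opens to 85 mm and grips with 20 to 120 N. Pads are 22 mm wide; open, the fingers measure 114 mm over their backs; the gripper's body (76 mm by 85 mm) begins 54 mm behind the grasp point. The pads swing forward as they close: fully open they stand 13 mm farther back than shut.
Start: joints at [1.107, 0.477, 0.022, 1.555, -0.011, 1.109, -0.083], TCP at [0.235, -0.633, 0.253] pointing down, gripper open.
Joint ranges: [-2.96, 2.96], [-0.34, 2.1], [-1.41, 1.46], [0.24, 2.44], [-1.37, 4.51], [0.17, 1.92], [-2.96, 2.96]. Speed limits (rad/s): [2.39, 2.39, 3.14, 3.14, 3.14, 3.14, 3.14].

### API

Orientations are given as [roll, pitch, yaw] about the fixed x, y, z axes, in that order (R = Rz(yaw) Ry(pitch) Rx(roll)).
In Python, from workcell import robot, vision gives the robot as it stands. The module is installed in compiled form; this text tells all that it offers.
- The arm moves only by the tool arm_command, never from a script. Its arguments are lists of equal length, an entry for each row: "travel": the shift along the tool's x, y, z each as a share of 50 cm, from -1 to 1, a list of three; "rot": the turn, a rotation vector about the tool's x, y, z each as a share of 6 degrees, from -1 to 1, a list of three; "grip": the closure, from -1 (fully open) to 1 (shut), so that 0 is half open. In form: {"travel": [[x, y, z], ...], "rot": [[wx, wy, wz], ...], "grip": [grip, ...]}. A call has 1 to 8 rows; each row shifts and turns the commanded pose from where the row before left it, along the tool's axes as they then stand; what a row does not reach is not made up. A row lasts 1/12 s, in which the tool goes at most 41.7 mm and 7.16 degrees, less where a joint would pass 70% of its speed; a pose out of reach is approached as far as the arm can. A call with a number of a shift or a turn outside -1 to 1 is refused whole. A call with a gripper value outside its range is refused whole. The fingers move at their own pace and stop on an object; the grip force is fixed at half the most. Time passes only in rows, so rows that do not move let the fingers close. It gives the time, the measured TCP pose, the force, the opening and the grip force at its end, in the units of the state.
- robot.get_obs(): the state, without advancing time (a new reading comes with each control period).
- vision.capture(name): name is "scene" or "top" or "wrist"; returns (picture, depth): 384x512x3 uint8, red, green, blue; 384x512 float32, m along the optical axis (not along the pixel's ray), 0 where there is no reading.
- vision.calibration(name): a dict with "intrinsics" (3x3 intrinsics, pixels), "xyz" and "orientation" of the camera in the world. Camera axes: x right, y up, looking along -z (the intrinsics and any distortion apply to the point x, -y, -z); pixel columns grow to the right and rows downward; lengths in m; the calibration is good to about 2 mm. A picture is of the moment at which its call begins: read the wrist's pose just before it. calibration takes no time and is no camera call; for the wrist camera it gives the pose at the moment of the call.
- robot.close_job(): hands the job in; it is judged then, once.
The state is a dict: "clock": time; "qpos": joint angles; "qd": joint speeds; "effort": joint torques, N m; "eef_pos": TCP position; "ee_rot": TCP orientation; "ft_force": force on the tool from outside, world axes, zero at the start; "moment": the same for the moment, N m; "width": finger opening in m; "finger_force": force on a finger pad.
Only numpy, scipy, OpenCV 4.12 (cv2) and the standard library are available. Lean on these libraries where they do the work, as an engineer would, in place of code of your own. Each camera call takes 0.05 s, during which the arm holds its last target. There are 200 camera calls.

## Working session

There is one attempt and no reset: what is moved stays moved. The work goes in short steps, Python scripts to look and compute and a tool call to move; the robot and the scene stay as the last step left them, time stands still between calls to the robot, and variables do not carry over. Pictures are saved under pics/ and viewed, at most 10 in all, crops included, and the job is handed in when it is done.

Besides the shell and the picture viewer there is one more tool, called after "Request:" in YAML: its name, and indented under it one key for each argument. arm_command: Moves the arm, as the interface text tells. Shift numbers are shares of 50 cm and turn numbers shares of 6 degrees, none past 1 either way. Its arguments: {"type":"object","properties":{"travel":{"type":"array"},"rot":{"type":"array"},"grip":{"type":"array"}},"required":["travel","rot","grip"]}

```bash
mkdir -p pics; cat > h.py <<'E'
import numpy as np, cv2
from scipy.spatial.transform import Rotation as R
from workcell import robot, vision
def cap(n,save=None):
    c=vision.calibration(n); im,d=vision.capture(n)
    if save: cv2.imwrite('pics/'+save,cv2.cvtColor(im,cv2.COLOR_RGB2BGR))
    return im,d,c
def rot(c):
    o=np.array(c['orientation'],float)
    return R.from_euler('xyz',o).as_matrix() if o.shape==(3,) else o
def cloud(d,c):
    K=np.array(c['intrinsics']); v,u=np.mgrid[:d.shape[0],:d.shape[1]]
    p=np.stack([(u-K[0,2])/K[0,0]*d,-(v-K[1,2])/K[1,1]*d,-d],-1)
    return p@rot(c).T+np.array(c['xyz'])
E
python3 - <<'E'
from h import *
a,d1,c1=cap('scene','scene.png'); b,d2,c2=cap('top','top.png')
np.savez('s.npz',a=a,b=b,d1=d1,d2=d2,p1=cloud(d1,c1),p2=cloud(d2,c2))
print(c1,c2); print(robot.get_obs())
cv2.imwrite('pics/both.png',cv2.cvtColor(np.hstack([a,b]),cv2.COLOR_RGB2BGR)[:, :] if False else cv2.resize(cv2.cvtColor(np.vstack([a,b]),cv2.COLOR_RGB2BGR),(400,600)))
E
```

```text
{'intrinsics': array([[416.22111413,   0.        , 260.19236595],
       [  0.        , 416.22111413, 194.13564379],
       [  0.        ,   0.        ,   1.        ]]), 'xyz': array([1.39896291, 0.33313092, 0.97098174]), 'orientation': array([ 0.78264638, -0.00945931,  1.94912052])} {'intrinsics': array([[481.87424237,   0.        , 258.03748909],
       [  0.        , 481.87424237, 195.28960112],
       [  0.        ,   0.        ,   1.        ]]), 'xyz': array([0.34450699, 0.02543753, 1.21750354]), 'orientation': array([ 0.20128921, -0.00607745, -1.51081458])}
{'clock': 0.1, 'qpos': array([ 1.1068883 ,  0.47772628,  0.02230719,  1.55636581, -0.01153739,
        1.10930234, -0.08310804]), 'qd': array([ 6.70901730e-04, -7.69422879e-04, -3.70562008e-05, -4.52530055e-03,
        4.05530050e-04, -7.64438051e-05,  3.25162551e-04]), 'effort': array([ 4.75944631e-03, -5.97756636e+01,  1.61412746e+00, -2.81953579e+01,
        1.29081178e-02,  5.03896052e-03,  3.84552413e-05]), 'eef_pos': array([ 0.23497876, -0.63223687,  0.2524107 ]), 'ee_rot': array([-3.13991899e+00,  7.27099764e-05,  3.55834763e-01]), 'ft_force': array([-0.55911444, -0.56378408, -0.56650475]), 'moment': array([-0.01504703, -0.03836024,  0.00382048]), 'finger_force': 0.0, 'width': 0.08611301842493639}
```

View pics/scene.png

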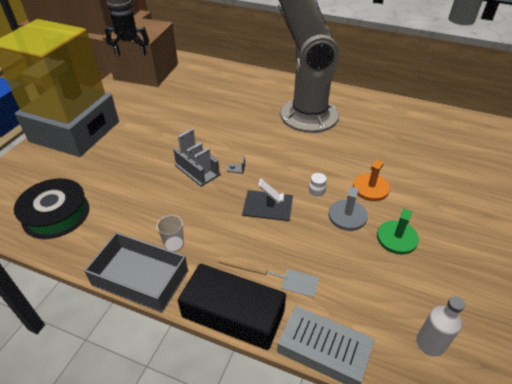

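View pics/top.png

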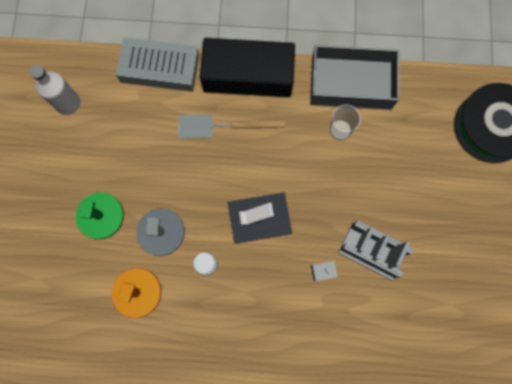

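Scene picture: rack with the plates around (197,160), the rest at (268,200), the grey post at (349,210), with the orange and green look-alikes beside it. Top picture: rack (375,250), rest (260,217), grey post (160,231).

```bash
cat > m.py <<'E'
from h import *
s=np.load('s.npz')
def sel(p,cx,cy,r,z0,z1):
    q=p.reshape(-1,3); m=(np.hypot(q[:,0]-cx,q[:,1]-cy)<r)&(q[:,2]>z0)&(q[:,2]<z1); return q[m]
def rect(n,q):
    if len(q)<5: print(n,len(q));return
    r=cv2.minAreaRect((q[:,:2]*1000).astype(np.float32)); print(n,len(q),'c',np.round(r[0],1),'size',np.round(r[1],1),'ang',round(r[2],1),'meanz',np.median(q[:,2]).round(4))
for n,p,(u,v) in [('rack',s['p2'],(375,250)),('rest',s['p2'],(260,217)),('stand',s['p2'],(160,231))]: print(n,p[v,u].round(3))
for n,p,(u,v) in [('rack',s['p1'],(197,160)),('rest',s['p1'],(268,200)),('stand',s['p1'],(349,210))]: print(n,p[v,u].round(3))
E
python3 - <<'E'
exec(open('m.py').read())
for k in('p1','p2'):
    p=s[k]; R0=p2=s['p2'][250,375]; 
    c=R0[:2]; 
    rect(k+' rack all',sel(p,*c,.13,.03,.2)); rect(k+' rack top',sel(p,*c,.13,.066,.078))
    rect(k+' short tops',sel(p,*c,.13,.101,.113)); rect(k+' long top',sel(p,*c,.13,.134,.152))
    c=s['p2'][217,260][:2]; rect(k+' rest foot',sel(p,*c,.12,.006,.014)); rect(k+' rest slab',sel(p,*c,.12,.03,.2))
    c=s['p2'][231,160][:2]; rect(k+' st foot',sel(p,*c,.12,.012,.024)); rect(k+' st head',sel(p,*c,.10,.104,.117))
E
python3 m.py
```

```text
rack [ 0.465 -0.258  0.052]
rest [0.524 0.025 0.078]
stand [0.477 0.261 0.073]
rack [ 0.511 -0.232  0.087]
rest [0.549 0.031 0.038]
stand [0.5   0.275 0.044]
p1 rack all 1178 c [ 472.9 -258.8] size [152.2  80.9] ang 65.6 meanz 0.074
p1 rack top 261 c [ 472.8 -259.1] size [148.9  80.6] ang 64.5 meanz 0.0709
p1 short tops 138 c [ 473.3 -257.9] size [88.5 61.6] ang 65.2 meanz 0.1059
p1 long top 57 c [ 457.  -297.6] size [14.9 59.1] ang 66.4 meanz 0.1389
p1 rest foot 922 c [540.9  28. ] size [112.7 149.8] ang 13.1 meanz 0.0092
p1 rest slab 296 c [537.2  37.2] size [38.1 77.3] ang 12.5 meanz 0.0615
p1 st foot 917 c [464.4 273.8] size [187.4 190.4] ang 32.4 meanz 0.0169
p1 st head 91 c [487.9 273.7] size [41.6 25.7] ang 0.3 meanz 0.1085
p2 rack all 1688 c [ 467.4 -262.4] size [150.3  77.3] ang 65.9 meanz 0.0725
p2 rack top 706 c [ 467.5 -262.5] size [150.2  77. ] ang 65.9 meanz 0.0719
p2 short tops 236 c [ 467.4 -261.4] size [86.7 60.1] ang 65.9 meanz 0.1067
p2 long top 116 c [ 451.3 -299. ] size [ 9.3 60.6] ang 66.4 meanz 0.1421
p2 rest foot 1902 c [514.3  17.8] size [188.9 203.4] ang 4.2 meanz 0.0097
p2 rest slab 449 c [532.2  34.5] size [32.5 78.1] ang 12.6 meanz 0.0714
p2 st foot 1758 c [465.2 306.1] size [167.1 179. ] ang 64.6 meanz 0.0176
p2 st head 203 c [482.4 271.8] size [40.2 27. ] ang 0.2 meanz 0.1097
rack [ 0.465 -0.258  0.052]
rest [0.524 0.025 0.078]
stand [0.477 0.261 0.073]
rack [ 0.511 -0.232  0.087]
rest [0.549 0.031 0.038]
stand [0.5   0.275 0.044]
```

```bash
cat >> h.py <<'E'
def down(yawy,tilt=0,tax=None):
    """tool pointing down with tool y at heading yawy (deg); then tilt (deg) about world horizontal axis heading tax (deg)"""
    t=np.radians(yawy); y=np.array([np.cos(t),np.sin(t),0]); z=np.array([0,0,-1.]); M=np.column_stack([np.cross(y,z),y,z])
    if tilt:
        a=np.radians(tax); M=R.from_rotvec(np.radians(tilt)*np.array([np.cos(a),np.sin(a),0])).as_matrix()@M
    return M
def cur():
    o=robot.get_obs(); return np.array(o['eef_pos']),R.from_euler('xyz',o['ee_rot']).as_matrix(),o
def plan(pos,M,n,start=None,q=3):
    p,A,_=cur() if start is None else (*start,0)
    w=R.from_matrix(A.T@M).as_rotvec(); rs=np.round(np.degrees(w)/n/6,q); T=[]
    P=p.copy();B=A.copy()
    for i in range(n):
        s=np.round(B.T@(p+(pos-p)*(i+1)/n-P)/.5,q); T.append(s.tolist()); P=P+B@s*.5; B=B@R.from_rotvec(np.radians(rs*6)).as_matrix()
    print('turn',np.round(np.degrees(w),1),'max step mm',np.round(np.linalg.norm(T,axis=1).max()*500,1))
    for i in range(0,n,8): print('travel',T[i:i+8])
    print('rot',rs.tolist())
E
python3 - <<'E'
exec(open('m.py').read())
for k in('p1','p2'):
    q=sel(s[k],.534,.033,.07,.035,.1); 
    A=np.c_[q[:,:2],np.ones(len(q))]; c=np.zeros(3); w=np.ones(len(q),bool)
    for _ in range(6):
        c=np.linalg.lstsq(A[w],q[w,2],rcond=None)[0]; w=abs(A@c-q[:,2])<.003
    print(k,w.sum(),'grad heading',np.degrees(np.arctan2(c[1],c[0])),'slope',np.degrees(np.arctan(np.hypot(*c[:2]))))
    rect('slab',q[w]); print(q[w].min(0),q[w].max(0), 'z at centre', c@[.534,.033,1])
plan(np.array([.454,-.298,.29]),down(-114.1),13)
E
```

```text
rack [ 0.465 -0.258  0.052]
rest [0.524 0.025 0.078]
stand [0.477 0.261 0.073]
rack [ 0.511 -0.232  0.087]
rest [0.549 0.031 0.038]
stand [0.5   0.275 0.044]
p1 115 grad heading -89.7984743404531 slope 42.27993163953965
slab 115 c [539.2  34.4] size [34.6 66.2] ang 10.8 meanz 0.0686
[0.51629459 0.00383066 0.04054616] [0.56010723 0.06932869 0.09985139] z at centre 0.07182658089837038
p2 277 grad heading -76.6946823135062 slope 43.88557212040188
slab 277 c [532.7  31.9] size [32.5 61.7] ang 12.6 meanz 0.0733
[0.51043769 0.00144386 0.04164161] [0.55373318 0.06465426 0.09991417] z at centre 0.07233754862160797
turn [-0.1  0.  44.5] max step mm 31.3
travel [[0.049, -0.036, -0.006], [0.048, -0.04, -0.005], [0.045, -0.042, -0.006], [0.042, -0.045, -0.006], [0.039, -0.047, -0.006], [0.037, -0.049, -0.005], [0.033, -0.052, -0.006], [0.031, -0.053, -0.006]]
travel [[0.027, -0.055, -0.006], [0.024, -0.057, -0.005], [0.02, -0.058, -0.006], [0.017, -0.059, -0.006], [0.014, -0.06, -0.006]]
rot [-0.001, 0.001, 0.57]
```

Request:
arm_command:
  travel:
    - [0.049,-0.036,-0.006]
    - [0.048,-0.04,-0.005]
    - [0.045,-0.042,-0.006]
    - [0.042,-0.045,-0.006]
    - [0.039,-0.047,-0.006]
    - [0.037,-0.049,-0.005]
    - [0.033,-0.052,-0.006]
    - [0.031,-0.053,-0.006]
  rot:
    - [0,0,0.57]
    - [0,0,0.57]
    - [0,0,0.57]
    - [0,0,0.57]
    - [0,0,0.57]
    - [0,0,0.57]
    - [0,0,0.57]
    - [0,0,0.57]
  grip: [-1,-1,-1,-1,-1,-1,-1,-1]

```text
clock: 0.77
eef_pos: [0.3703, -0.4255, 0.2761]
ee_rot: [-3.141, 0.001, -0.125]
ft_force: [1.0, 1.1, -0.2]
width: 0.0854
finger_force: 0.0
```

Request:
arm_command:
  travel:
    - [0.027,-0.055,-0.006]
    - [0.024,-0.057,-0.005]
    - [0.02,-0.058,-0.006]
    - [0.017,-0.059,-0.006]
    - [0.014,-0.06,-0.006]
    - [0,0,0]
  rot:
    - [0,0,0.57]
    - [0,0,0.57]
    - [0,0,0.57]
    - [0,0,0.57]
    - [0,0,0.57]
    - [0,0,0]
  grip: [-1,-1,-1,-1,-1,-1]

```text
clock: 1.27
eef_pos: [0.4585, -0.292, 0.2911]
ee_rot: [-3.138, -0.001, -0.414]
ft_force: [0.7, 0.1, 0.6]
width: 0.0854
finger_force: 0.0
```

```bash
python3 - <<'E'
from h import *
p,A,o=cur(); print(p,o['ee_rot'],o['clock'],o['qpos'].round(2))
im,d,c=cap('wrist','w1.png'); P=cloud(d,c); np.savez('w1.npz',P=P,im=im)
print(c['xyz'],rot(c).round(2).tolist())
import sys
q=P.reshape(-1,3); m=(abs(q[:,2]-.142)<.006)&(np.hypot(q[:,0]-.454,q[:,1]+.298)<.06); print(m.sum())
if m.sum()>5: print(cv2.minAreaRect((q[m][:,:2]*1000).astype(np.float32)),np.median(q[m],0))
for z in(.107,.072):
    m=(abs(q[:,2]-z)<.005)&(np.hypot(q[:,0]-.47,q[:,1]+.26)<.12)
    if m.sum()>5: print(z,cv2.minAreaRect((q[m][:,:2]*1000).astype(np.float32)))
E
```

```text
[ 0.45849898 -0.29197709  0.29112483] [-3.13823084e+00 -9.79565788e-04 -4.13750395e-01] 1.2667 [ 0.48  0.23 -0.03  1.83  0.    1.09 -1.53]
[ 0.5340342  -0.32417977  0.41151403] [[-0.4, 0.87, 0.29], [-0.92, -0.38, -0.13], [-0.0, -0.32, 0.95]]
643
((453.8392333984375, -297.43121337890625), (8.029916763305664, 60.28380584716797), 65.73501586914062) [ 0.45504279 -0.29805829  0.14166449]
0.107 ((470.5160217285156, -260.59027099609375), (87.67642211914062, 59.97473907470703), 65.86279296875)
0.072 ((470.11468505859375, -260.8521423339844), (149.97024536132812, 76.52784729003906), 65.86382293701172)
```

```bash
python3 - <<'E'
from h import *
p,A,o=cur(); print(p,o['qd'].round(3)); plan(np.array([.4539,-.2974,.200]),down(-114.2),4); 
plan(np.array([.4539,-.2974,.133]),down(-114.2),4,(np.array([.4539,-.2974,.200]),down(-114.2)))
E
```

```text
[ 0.45653624 -0.29492062  0.29083614] [ 0.046  0.003  0.064  0.01   0.024 -0.     0.055]
turn [-0.1 -0.   0.5] max step mm 23.0
travel [[-0.001, 0.002, 0.045], [-0.0, 0.001, 0.046], [-0.001, 0.002, 0.045], [-0.001, 0.002, 0.046]]
rot [-0.003, -0.001, 0.021]
turn [0. 0. 0.] max step mm 17.0
travel [[0.0, 0.0, 0.033], [0.0, 0.0, 0.034], [0.0, 0.0, 0.033], [0.0, 0.0, 0.034]]
rot [0.0, 0.0, 0.0]
```

Request:
arm_command:
  travel:
    - [0,0,0.046]
    - [0,0,0.046]
    - [0,0,0.045]
    - [0,0,0.045]
    - [0,0,0]
    - [0,0,0]
  rot:
    - [0,0,0]
    - [0,0,0]
    - [0,0,0]
    - [0,0,0]
    - [0,0,0]
    - [0,0,0]
  grip: [-1,-1,-1,-1,-1,-1]

```text
clock: 1.82
eef_pos: [0.453, -0.299, 0.1989]
ee_rot: [3.141, 0.003, -0.421]
ft_force: [0.0, -0.2, 0.2]
width: 0.0852
finger_force: 0.0
```

```bash
python3 - <<'E'
from h import *
p,A,o=cur(); print(p,o['ee_rot'],o['qd'].round(3)); plan(np.array([.4539,-.2974,.133]),down(-114.2),6)
E
```

```text
[ 0.45297368 -0.29897673  0.1989472 ] [ 3.14137427e+00  3.10439679e-03 -4.21056432e-01] [-0.003 -0.033 -0.001 -0.042 -0.001  0.007 -0.003]
turn [0.  0.2 0.1] max step mm 11.0
travel [[0.0, -0.001, 0.022], [0.0, -0.0, 0.022], [0.0, -0.001, 0.022], [0.0, -0.0, 0.022], [0.001, -0.001, 0.022], [-0.0, -0.001, 0.022]]
rot [0.0, 0.005, 0.002]
```

Request:
arm_command:
  travel:
    - [0,-0.002,0.022]
    - [0,-0.002,0.022]
    - [0,0,0.022]
    - [0,0,0.022]
    - [0,0,0.022]
    - [0,0,0.021]
    - [0,0,0]
    - [0,0,0]
  rot:
    - [0,0,0]
    - [0,0,0]
    - [0,0,0]
    - [0,0,0]
    - [0,0,0]
    - [0,0,0]
    - [0,0,0]
    - [0,0,0]
  grip: [-0.5,-0.5,-0.5,-0.5,-0.5,-0.5,-0.5,-0.5]

```text
clock: 2.48
eef_pos: [0.4547, -0.2965, 0.1335]
ee_rot: [-3.142, 0.002, -0.42]
ft_force: [-0.0, -0.8, 1.3]
width: 0.0641
finger_force: 0.0
```

Request:
arm_command:
  travel:
    - [0,0,0]
    - [0,0,0]
    - [0,0,0]
    - [0,0,0]
    - [0,0,0]
    - [0,0,0]
    - [0,0,0]
    - [0,0,0]
  rot:
    - [0,0,0]
    - [0,0,0]
    - [0,0,0]
    - [0,0,0]
    - [0,0,0]
    - [0,0,0]
    - [0,0,0]
    - [0,0,0]
  grip: [0,0.3,0.6,0.8,1,1,1,1]

```text
clock: 3.15
eef_pos: [0.4552, -0.2975, 0.1348]
ee_rot: [3.141, -0.001, -0.421]
ft_force: [-2.0, -3.6, 5.2]
width: 0.007
finger_force: 60.4
```

Request:
arm_command:
  travel:
    - [0,0,-0.01]
    - [0,0,-0.02]
    - [0,0,-0.04]
    - [0,0,-0.05]
    - [0,0,-0.06]
    - [0,0,-0.06]
    - [0,0,-0.06]
    - [0,0,-0.04]
  rot:
    - [0,0,0]
    - [0,0,0]
    - [0,0,0]
    - [0,0,0]
    - [0,0,0]
    - [0,0,0]
    - [0,0,0]
    - [0,0,0]
  grip: [1,1,1,1,1,1,1,1]

```text
clock: 3.82
eef_pos: [0.456, -0.2958, 0.3079]
ee_rot: [-3.14, -0.003, -0.419]
ft_force: [1.1, -0.1, -1.3]
width: 0.0068
finger_force: 59.4
```

```bash
python3 - <<'E'
from h import *
p,A,o=cur(); print(p,o['ee_rot'],o['width'],o['finger_force'])
im,d,c=cap('wrist','w2.png'); P=cloud(d,c)@np.eye(3)
L=(P-p)@A   # tool coords
m=(abs(L[...,1])<.008)&(L[...,2]>-.02)&(L[...,2]<.14)&(abs(L[...,0])<.045)
q=L[m]; print(m.sum(),np.percentile(q,[1,50,99],axis=0).round(4))
E
```

```text
[ 0.45596545 -0.29576145  0.30785467] [-3.14032339e+00 -2.88719114e-03 -4.19103068e-01] 0.006829400704667442 59.4214528799057
4910 [[-0.0287 -0.0076 -0.0179]
 [ 0.0109 -0.001  -0.0067]
 [ 0.0293  0.0076  0.1063]]
```

View pics/w2.png

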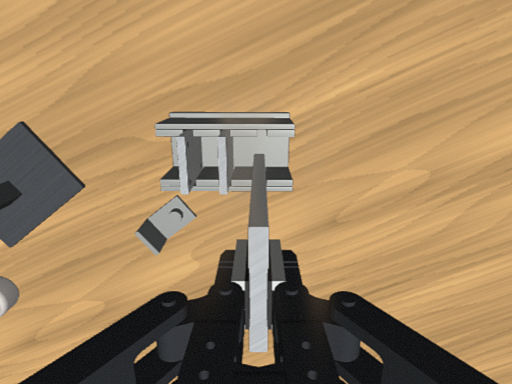

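The plate is held upright and out of the rack: its lower end is at (258,155), and the rack with two plates is behind it. Next: hover near the rest and look.

```bash
python3 - <<'E'
from h import *
plan(np.array([.545,-.06,.32]),down(-77.4),8)
E
```

```text
turn [  0.1  -0.5 -36.6] max step mm 31.8
travel [[-0.004, -0.063, -0.002], [0.001, -0.063, -0.002], [0.006, -0.063, -0.002], [0.011, -0.062, -0.003], [0.016, -0.061, -0.002], [0.021, -0.06, -0.002], [0.025, -0.057, -0.002], [0.03, -0.056, -0.002]]
rot [0.002, -0.01, -0.763]
```

Request:
arm_command:
  travel:
    - [-0.004,-0.063,-0.002]
    - [0.001,-0.063,-0.002]
    - [0.006,-0.063,-0.002]
    - [0.011,-0.062,-0.003]
    - [0.016,-0.061,-0.002]
    - [0.021,-0.06,-0.002]
    - [0.025,-0.057,-0.002]
    - [0.03,-0.056,-0.002]
  rot:
    - [0,-0.01,-0.763]
    - [0,-0.01,-0.763]
    - [0,-0.01,-0.763]
    - [0,-0.01,-0.763]
    - [0,-0.01,-0.763]
    - [0,-0.01,-0.763]
    - [0,-0.01,-0.763]
    - [0,-0.01,-0.763]
  grip: [1,1,1,1,1,1,1,1]

```text
clock: 4.53
eef_pos: [0.5428, -0.0576, 0.3129]
ee_rot: [-3.138, 0.008, 0.224]
ft_force: [1.1, -0.8, -2.7]
width: 0.0069
finger_force: 59.5
```

Request:
arm_command:
  travel:
    - [0,0,0]
    - [0,0,0]
    - [0,0,0]
  rot:
    - [0,0,0]
    - [0,0,0]
    - [0,0,0]
  grip: [1,1,1]

```text
clock: 4.78
eef_pos: [0.5425, -0.0599, 0.3125]
ee_rot: [-3.139, 0.009, 0.219]
ft_force: [-0.9, -1.5, -2.2]
width: 0.0073
finger_force: 59.5
```

```bash
cat > rest.py <<'E'
from h import *
p,A,o=cur(); print('tcp',p,o['ee_rot'],o['width'],o['clock'])
im,d,c=cap('wrist','w3.png'); P=cloud(d,c); np.savez('w3.npz',P=P,im=im)
hsv=cv2.cvtColor(im,cv2.COLOR_RGB2HSV); near=np.hypot(P[...,0]-.538,P[...,1]-.026)<.11
foot=near&(abs(P[...,2]-.01)<.005)&(hsv[...,2]<110)
f=P[foot]; print('foot',foot.sum(),cv2.minAreaRect((f[:,:2]*1000).astype(np.float32)),np.median(f[:,2]))
L=(P-p)@A
sl=near&(P[...,2]>.035)&(P[...,2]<.11)&~((abs(L[...,1])<.02)&(L[...,2]<.14))
q=P[sl]; Aq=np.c_[q[:,:2],np.ones(len(q))]; w=np.ones(len(q),bool)
for t in(.02,.01,.006,.004,.003,.003):
    k=np.linalg.lstsq(Aq[w],q[w,2],rcond=None)[0]; w=abs(Aq@k-q[:,2])<t
print('slab',w.sum(),cv2.minAreaRect((q[w][:,:2]*1000).astype(np.float32)),'heading',np.degrees(np.arctan2(k[1],k[0])),'slope',np.degrees(np.arctan(np.hypot(*k[:2]))),'k',k, 'z',q[w][:,2].min(),q[w][:,2].max())
E
python3 rest.py
```

```text
tcp [ 0.54254677 -0.05985742  0.3125245 ] [-3.13864092  0.00879829  0.21916751] 0.007330783998839697 4.7833
foot 7563 ((537.3680419921875, 27.031654357910156), (109.25582885742188, 148.8883819580078), 13.14220905303955) 0.00974260094356727
slab 1331 ((535.4082641601562, 34.46152114868164), (32.15732192993164, 68.53839111328125), 13.237934112548828) heading -77.33927153914247 slope 44.22459060859337 k [ 0.21332391 -0.9496273  -0.00888443] z 0.041419719745498684 0.1048680596284326
```

View pics/w3.png

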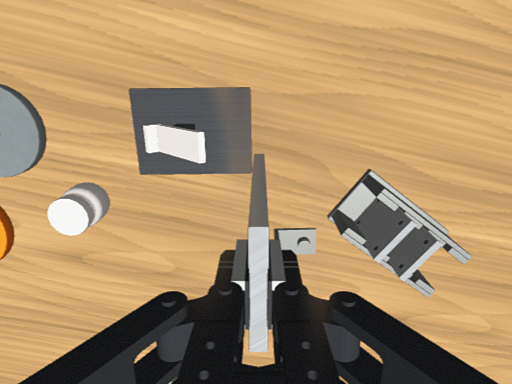

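```bash
cat > tgt.py <<'E'
from h import *
yaw=13.1; a=np.radians(yaw); xr=np.array([np.cos(a),np.sin(a),0]); yr=np.array([-np.sin(a),np.cos(a),0]); zr=np.array([0,0,1.])
up=(-yr+zr)/2**.5; nn=(yr+zr)/2**.5
seat=np.array([.5374,.0270,0])-.0081*yr+.0938*zr
Mp=down(-90+yaw,45,yaw)
def place(dn,du): return seat+nn*dn+up*(.0578+du)+xr*.0003
E
python3 - <<'E'
from tgt import *
print(Mp.round(3),up,nn); plan(place(.05,.006),Mp,10)
E
```

```text
[[ 0.974  0.16  -0.16 ]
 [ 0.227 -0.689  0.689]
 [-0.    -0.707 -0.707]] [ 0.16026668 -0.68870501  0.70710678] [-0.16026668  0.68870501  0.70710678]
turn [44.8  0.2 -0.8] max step mm 15.8
travel [[0.003, -0.014, 0.028], [0.003, -0.011, 0.028], [0.003, -0.009, 0.03], [0.004, -0.007, 0.03], [0.003, -0.005, 0.031], [0.003, -0.002, 0.03], [0.003, 0.0, 0.031], [0.003, 0.003, 0.031]]
travel [[0.003, 0.005, 0.03], [0.003, 0.008, 0.03]]
rot [0.747, 0.004, -0.013]
```

Request:
arm_command:
  travel:
    - [0.003,-0.014,0.028]
    - [0.003,-0.011,0.028]
    - [0.003,-0.009,0.03]
    - [0.004,-0.007,0.03]
    - [0.003,-0.005,0.031]
    - [0.003,-0.002,0.03]
    - [0.003,0,0.031]
    - [0.003,0.003,0.031]
  rot:
    - [0.747,0.004,-0.013]
    - [0.747,0.004,-0.013]
    - [0.747,0.004,-0.013]
    - [0.747,0.004,-0.013]
    - [0.747,0.004,-0.013]
    - [0.747,0.004,-0.013]
    - [0.747,0.004,-0.013]
    - [0.747,0.004,-0.013]
  grip: [1,1,1,1,1,1,1,1]

```text
clock: 5.5
eef_pos: [0.5426, -0.0054, 0.2017]
ee_rot: [-2.511, 0.001, 0.225]
ft_force: [0.1, 0.8, -2.3]
width: 0.0068
finger_force: 59.5
```

Request:
arm_command:
  travel:
    - [0.003,0.005,0.03]
    - [0.003,0.008,0.03]
    - [0,0,0]
    - [0,0,0]
  rot:
    - [0.747,0.004,-0.013]
    - [0.747,0.004,-0.013]
    - [0,0,0]
    - [0,0,0]
  grip: [1,1,1,1]

```text
clock: 5.83
eef_pos: [0.5417, 0.0082, 0.1731]
ee_rot: [-2.357, 0.002, 0.227]
ft_force: [-0.6, 0.1, -1.1]
width: 0.007
finger_force: 59.5
```

```bash
python3 - <<'E'
from tgt import *
p,A,o=cur(); print(p,place(.05,.006),o['qpos'].round(2),o['clock'],np.degrees(R.from_matrix(A.T@Mp).as_rotvec()).round(2))
im,d,c=cap('wrist','w4.png'); P=cloud(d,c); np.savez('w4.npz',P=P)
L=(P-p)@A
m=(abs(L[...,1])<.009)&(L[...,2]>-.02)&(L[...,2]<.14)&(abs(L[...,0])<.045)
q=L[m]; print(m.sum(),np.percentile(q,[1,50,99],axis=0).round(4))
plan(place(.008,.006),Mp,6)
E
```

```text
[0.54169985 0.00815152 0.17309868] [0.54173975 0.00967466 0.17426875] [ 0.52  0.62 -0.39  1.79 -0.54  1.16 -0.87] 5.8333 [ 0.07  0.01 -0.18]
5183 [[-0.0278 -0.0086 -0.0183]
 [ 0.0116 -0.0005 -0.006 ]
 [ 0.0301  0.0086  0.107 ]]
turn [ 0.2 -0.1 -0. ] max step mm 7.0
travel [[-0.0, 0.014, 0.0], [-0.0, 0.014, 0.001], [-0.001, 0.014, -0.0], [0.0, 0.014, 0.0], [0.0, 0.013, 0.001], [-0.0, 0.014, -0.0]]
rot [0.004, -0.002, -0.0]
```

View pics/w4.png

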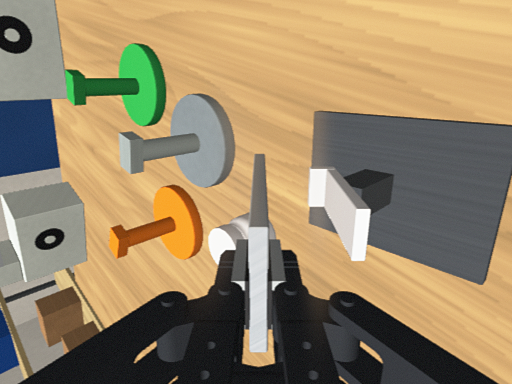

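The plate is parallel above the slab (slab at (345,215), lip at (318,187)). Lowering it along the slab's normal.

Request:
arm_command:
  travel:
    - [0,0.014,0]
    - [0,0.014,0.001]
    - [0,0.014,0]
    - [0,0.014,0]
    - [0,0.012,0.001]
    - [0,0.01,0]
    - [0,0,0]
    - [0,0,0]
  rot:
    - [0,0,0]
    - [0,0,0]
    - [0,0,0]
    - [0,0,0]
    - [0,0,0]
    - [0,0,0]
    - [0,0,0]
    - [0,0,0]
  grip: [1,1,1,1,1,1,1,1]

```text
clock: 6.55
eef_pos: [0.5484, -0.0162, 0.1459]
ee_rot: [-2.356, -0.001, 0.229]
ft_force: [0.6, 0.2, -2.5]
width: 0.007
finger_force: 59.5
```

```bash
python3 - <<'E'
from tgt import *
p,A,o=cur(); e=p-seat; print('dn',e@nn,'du',e@up-.0578,'dx',e@xr,np.degrees(R.from_matrix(A.T@Mp).as_rotvec()).round(2),o['ft_force'],o['width'])
plan(place(.001,.004),Mp,6)
E
```

```text
dn 0.011035540036678945 du 0.004819591649304088 dx 0.00091202235099604 [0.01 0.01 0.05] [ 0.59036384  0.19339069 -2.49103995] 0.00702678385257719
turn [0.  0.  0.1] max step mm 2.1
travel [[-0.0, 0.003, 0.0], [-0.0, 0.004, 0.001], [-0.001, 0.003, -0.0], [0.0, 0.003, 0.0], [-0.0, 0.004, 0.0], [-0.0, 0.003, 0.001]]
rot [0.0, 0.0, 0.001]
```

Request:
arm_command:
  travel:
    - [0,0.003,0]
    - [0,0.003,0]
    - [0,0.003,0]
    - [0,0.003,0]
    - [0,0.003,0]
    - [0,0.002,0]
    - [0,0,0]
  rot:
    - [0,0,0]
    - [0,0,0]
    - [0,0,0]
    - [0,0,0]
    - [0,0,0]
    - [0,0,0]
    - [0,0,0]
  grip: [1,1,1,1,1,1,1]

```text
clock: 7.13
eef_pos: [0.5498, -0.0221, 0.14]
ee_rot: [-2.357, -0.001, 0.229]
ft_force: [0.1, 0.4, -2.8]
width: 0.007
finger_force: 59.5
```

Request:
arm_command:
  travel:
    - [0,0.001,0.002]
    - [0,0.001,0.002]
    - [0,0,0.002]
    - [0,0,0.002]
    - [0,0,0]
  rot:
    - [0,0,0]
    - [0,0,0]
    - [0,0,0]
    - [0,0,0]
    - [0,0,0]
  grip: [1,1,1,1,1]

```text
clock: 7.55
eef_pos: [0.5493, -0.0198, 0.1366]
ee_rot: [-2.357, -0.001, 0.23]
ft_force: [-0.7, 1.2, -1.8]
width: 0.0073
finger_force: 59.7
```

```bash
cat > chk.py <<'E'
from tgt import *
p,A,o=cur(); e=p-seat; f=o['ft_force']; print('dn',e@nn,'du',e@up-.0578,'dx',e@xr,np.degrees(R.from_matrix(A.T@Mp).as_rotvec()).round(2),'F n,up,x',f@nn,f@up,f@xr,o['width'],o['clock'])
E
python3 chk.py
```

```text
dn 0.001855585470321671 du 0.00082672842042502 dx 0.0010225092879569853 [ 0.03 -0.    0.09] F n,up,x -0.3037157119574846 -2.2032437711189496 -0.4482120597215704 0.007287902774097795 7.55
```

Request:
arm_command:
  travel:
    - [0,0.001,0]
    - [0,0.001,0]
    - [0,0.001,0.001]
    - [0,0.001,0]
    - [0,0,0.001]
    - [0,0,0]
  rot:
    - [0,0,0]
    - [0,0,0]
    - [0,0,0]
    - [0,0,0]
    - [0,0,0]
    - [0,0,0]
  grip: [1,1,1,1,1,1]

```text
clock: 8.05
eef_pos: [0.5498, -0.021, 0.1351]
ee_rot: [-2.357, -0.001, 0.229]
ft_force: [-0.6, -3.3, 4.1]
width: 0.0071
finger_force: 60.7
```

```bash
python3 chk.py
```

```text
dn -0.00012955097059650893 du 0.0006786310582717059 dx 0.0011721025501118826 [ 0.03 -0.04  0.08] F n,up,x 0.7821210759279605 5.075484788744382 -1.3156624269096528 0.0070965592212680366 8.05
```

Request:
arm_command:
  travel:
    - [0,0,0]
    - [0,0,0]
    - [0,0,0]
    - [0,0,0]
    - [0,0,0]
    - [0,0,0]
  rot:
    - [0,0,0]
    - [0,0,0]
    - [0,0,0]
    - [0,0,0]
    - [0,0,0]
    - [0,0,0]
  grip: [0.8,0.7,0.6,0.5,0.4,0.4]

```text
clock: 8.55
eef_pos: [0.5494, -0.0203, 0.1344]
ee_rot: [-2.357, -0.001, 0.23]
ft_force: [0.2, 0.2, -0.1]
width: 0.0254
finger_force: 0.0
```

```bash
python3 chk.py; python3 - <<'E'
from tgt import *
im,d,c=cap('wrist','w5.png'); P=cloud(d,c)-seat
L=np.stack([P@xr,P@up,P@nn],-1)
m=(abs(L[...,2]-.004)<.004)&(abs(L[...,1])<.09)&(abs(L[...,0])<.06)
q=L[m];print(m.sum(),cv2.minAreaRect((q[:,:2]*1000).astype(np.float32)),np.median(q[:,2]))
E
```

```text
dn -8.27578783407583e-05 du -0.0002685621171031327 dx 0.0009884157248143432 [0.02 0.02 0.09] F n,up,x 0.06082490373863432 -0.16766826309281282 0.20834762476068852 0.025400400159456705 8.55
1990 ((1.1595039367675781, -2.8590240478515625), (138.388671875, 61.108116149902344), 89.910888671875) 0.002063053061266397
```

```bash
python3 - <<'E'
from tgt import *
p,A,o=cur(); P1=p-A[:,2]*.12
M1=down(yaw); M2=down(yaw,-45,yaw)
print(P1); plan(np.array([.535,.06,.33]),M1,18,(P1,A))
E
```

```text
[ 0.56869528 -0.10301211  0.21931033]
turn [-35.1 -35.2 -84.8] max step mm 11.3
travel [[0.0, -0.022, 0.004], [0.003, -0.022, 0.004], [0.004, -0.021, 0.003], [0.006, -0.021, 0.001], [0.008, -0.021, 0.001], [0.01, -0.02, 0.0], [0.011, -0.019, -0.001], [0.013, -0.018, -0.002]]
travel [[0.014, -0.017, -0.003], [0.015, -0.016, -0.005], [0.017, -0.014, -0.005], [0.017, -0.012, -0.006], [0.018, -0.011, -0.008], [0.018, -0.009, -0.008], [0.019, -0.008, -0.009], [0.019, -0.005, -0.011]]
travel [[0.019, -0.003, -0.01], [0.019, -0.002, -0.012]]
rot [-0.325, -0.326, -0.786]
```

Request:
arm_command:
  travel:
    - [0,0,-0.01]
    - [0,0,-0.02]
    - [0,0,-0.03]
    - [0,0,-0.04]
    - [0,0,-0.04]
    - [0,0,-0.04]
    - [0,0,-0.04]
    - [0,0,-0.02]
  rot:
    - [0,0,0]
    - [0,0,0]
    - [0,0,0]
    - [0,0,0]
    - [0,0,0]
    - [0,0,0]
    - [0,0,0]
    - [0,0,0]
  grip: [0.4,0.4,0.4,0.4,0.4,0.4,0,-1]

```text
clock: 9.27
eef_pos: [0.5698, -0.1061, 0.2215]
ee_rot: [-2.36, -0.003, 0.227]
ft_force: [0.8, -1.1, 0.4]
width: 0.0491
finger_force: 0.0
```

Request:
arm_command:
  travel:
    - [0,-0.022,0.004]
    - [0.003,-0.022,0.004]
    - [0.004,-0.021,0.003]
    - [0.006,-0.021,0.001]
    - [0.008,-0.021,0.001]
    - [0.01,-0.02,0]
    - [0.011,-0.019,-0.001]
    - [0.013,-0.018,-0.002]
  rot:
    - [-0.325,-0.326,-0.786]
    - [-0.325,-0.326,-0.786]
    - [-0.325,-0.326,-0.786]
    - [-0.325,-0.326,-0.786]
    - [-0.325,-0.326,-0.786]
    - [-0.325,-0.326,-0.786]
    - [-0.325,-0.326,-0.786]
    - [-0.325,-0.326,-0.786]
  grip: [-1,-1,-1,-1,-1,-1,-1,-1]

```text
clock: 9.93
eef_pos: [0.5538, -0.0304, 0.2689]
ee_rot: [-2.703, -0.163, 0.929]
ft_force: [-0.5, 0.6, 1.3]
width: 0.0853
finger_force: 0.0
```

Request:
arm_command:
  travel:
    - [0.014,-0.017,-0.003]
    - [0.015,-0.016,-0.005]
    - [0.017,-0.014,-0.005]
    - [0.017,-0.012,-0.006]
    - [0.018,-0.011,-0.008]
    - [0.018,-0.009,-0.008]
    - [0.019,-0.008,-0.009]
    - [0.019,-0.005,-0.011]
  rot:
    - [-0.325,-0.326,-0.786]
    - [-0.325,-0.326,-0.786]
    - [-0.325,-0.326,-0.786]
    - [-0.325,-0.326,-0.786]
    - [-0.325,-0.326,-0.786]
    - [-0.325,-0.326,-0.786]
    - [-0.325,-0.326,-0.786]
    - [-0.325,-0.326,-0.786]
  grip: [-1,-1,-1,-1,-1,-1,-1,-1]

```text
clock: 10.6
eef_pos: [0.5384, 0.0423, 0.3185]
ee_rot: [-3.07, -0.061, 1.638]
ft_force: [0.2, -0.1, 0.7]
width: 0.0855
finger_force: 0.0
```

Request:
arm_command:
  travel:
    - [0.019,-0.003,-0.01]
    - [0.019,-0.002,-0.012]
    - [0,0,0]
    - [0,0,0]
  rot:
    - [-0.325,-0.326,-0.786]
    - [-0.325,-0.326,-0.786]
    - [0,0,0]
    - [0,0,0]
  grip: [-1,-1,-1,-1]

```text
clock: 10.93
eef_pos: [0.5346, 0.0604, 0.3306]
ee_rot: [-3.141, 0.0, 1.8]
ft_force: [-0.5, -0.0, 0.3]
width: 0.0857
finger_force: 0.0
```

```bash
python3 - <<'E'
from tgt import *
p,A,o=cur(); print(p,o['qpos'].round(2),o['clock'],np.degrees(R.from_matrix(A.T@down(yaw)).as_rotvec()).round(2))
im,d,c=cap('wrist','w6.png'); W=cloud(d,c); P=W-seat
L=np.stack([P@xr,P@up,P@nn],-1)
m=(abs(L[...,2]-.004)<.004)&(abs(L[...,1])<.09)&(abs(L[...,0])<.06)
q=L[m];print('plate',m.sum(),cv2.minAreaRect((q[:,:2]*1000).astype(np.float32)) if m.sum()>5 else '',np.median(q[:,2]))
h=(abs(W[...,2]-.11)<.006)&(np.hypot(W[...,0]-.485,W[...,1]-.273)<.05)
if h.sum()>5: print('head',h.sum(),cv2.minAreaRect((W[h][:,:2]*1000).astype(np.float32)),np.median(W[h],0))
M2=down(yaw,-45,yaw); plan(seat+nn*.09,M2,10)
E
```

```text
[0.53455004 0.06038675 0.33059287] [ 0.31  0.24 -0.64  1.75  0.15  1.2  -0.14] 10.9333 [-0.01  0.01  0.01]
plate 5679 ((-0.13175582885742188, -4.320121765136719), (139.16029357910156, 60.108463287353516), 89.85124969482422) 0.003778154651225095
turn [ -0.1 -45.   -0.1] max step mm 17.7
travel [[0.005, -0.001, 0.035], [0.007, -0.001, 0.034], [0.01, -0.001, 0.033], [0.013, -0.001, 0.032], [0.015, -0.001, 0.032], [0.018, -0.001, 0.03], [0.019, -0.001, 0.028], [0.023, -0.001, 0.027]]
travel [[0.024, -0.001, 0.025], [0.026, -0.001, 0.024]]
rot [-0.002, -0.75, -0.001]
```

View pics/w6.png

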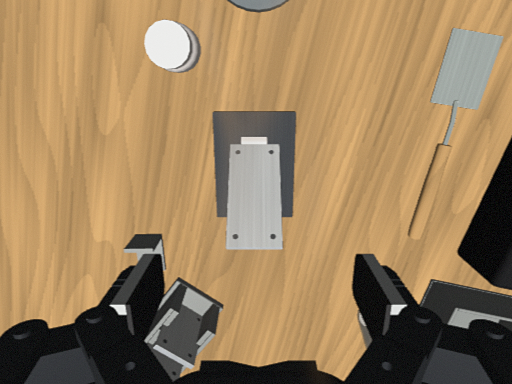

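The plate lies centred on the slab (image (255,195)), lip at (254,141). Tilting square to it for the side grasp.

Request:
arm_command:
  travel:
    - [0.005,-0.001,0.035]
    - [0.007,-0.001,0.034]
    - [0.01,-0.001,0.033]
    - [0.013,-0.001,0.032]
    - [0.015,-0.001,0.032]
    - [0.018,-0.001,0.03]
    - [0.019,-0.001,0.028]
    - [0.023,-0.001,0.027]
  rot:
    - [0,-0.75,0]
    - [0,-0.75,0]
    - [0,-0.75,0]
    - [0,-0.75,0]
    - [0,-0.75,0]
    - [0,-0.75,0]
    - [0,-0.75,0]
    - [0,-0.75,0]
  grip: [-1,-1,-1,-1,-1,-1,-1,-1]

```text
clock: 11.65
eef_pos: [0.5272, 0.0761, 0.1909]
ee_rot: [3.141, 0.633, 1.795]
ft_force: [-0.6, 0.0, -1.0]
width: 0.0854
finger_force: 0.0
```

Request:
arm_command:
  travel:
    - [0.024,-0.001,0.025]
    - [0.026,-0.001,0.024]
    - [0,0,0]
    - [0,0,0]
  rot:
    - [0,-0.75,0]
    - [0,-0.75,0]
    - [0,0,0]
    - [0,0,0]
  grip: [-1,-1,-1,-1]

```text
clock: 11.98
eef_pos: [0.5241, 0.0812, 0.1553]
ee_rot: [-3.134, 0.785, 1.804]
ft_force: [0.2, -0.8, 0.4]
width: 0.0854
finger_force: 0.0
```

```bash
cat > chk2.py <<'E'
from tgt import *
M2=down(yaw,-45,yaw)
p,A,o=cur(); e=p-seat; f=o['ft_force']; print('dn',e@nn,'du',e@up,'dx',e@xr,np.degrees(R.from_matrix(A.T@M2).as_rotvec()).round(2),'F n,up,x',f@nn,f@up,f@xr,o['width'],o['clock'],o['qpos'].round(2))
E
python3 chk2.py; python3 - <<'E'
from tgt import *
p,A,o=cur()
im,d,c=cap('wrist','w7.png'); W=cloud(d,c); P=W-seat
L=np.stack([P@xr,P@up,P@nn],-1)
m=(abs(L[...,2]-.004)<.003)&(abs(L[...,1])<.09)&(abs(L[...,0])<.06)
v=np.where(m,L[...,0],np.nan)
q=L[m&(abs(L[...,1])<.05)]; print('plate n',np.median(q[:,2]),'x edges',np.percentile(q[:,0],[.5,99.5]))
q=L[m&(abs(L[...,0])<.028)&(abs(L[...,0])>.018)]; print('up edges',np.percentile(q[:,1],[.3,99.7]))
np.savez('w7.npz',L=L)
plan(seat+nn*.000,down(yaw,-45,yaw),8)
E
```

```text
dn 0.08867466716992309 du -0.0016643920790639915 dx -0.000687860271011516 [-0.22 -0.    0.2 ] F n,up,x -0.2975209190233254 0.8872997434281527 -0.019470582022134267 0.08541486926284234 11.9833 [-0.29  0.58 -0.48  1.95  0.94  1.35 -1.08]
plate n 0.0037862283714941137 x edges [-0.029059    0.03010332]
up edges [-0.06506694  0.06397458]
turn [-0.1 -0.   0. ] max step mm 11.5
travel [[-0.0, 0.0, 0.022], [-0.0, 0.0, 0.023], [-0.0, 0.0, 0.022], [-0.0, 0.0, 0.022], [-0.0, 0.0, 0.023], [-0.0, 0.0, 0.022], [-0.0, 0.0, 0.022], [-0.0, 0.0, 0.023]]
rot [-0.003, -0.001, 0.0]
```

Request:
arm_command:
  travel:
    - [0,0,0.03]
    - [0,0,0.03]
    - [0,0,0.03]
    - [0,0,0.03]
    - [0,0,0.025]
    - [0,0,0.02]
    - [0,0,0.016]
    - [0,0,0]
  rot:
    - [0,0,0]
    - [0,0,0]
    - [0,0,0]
    - [0,0,0]
    - [0,0,0]
    - [0,0,0]
    - [0,0,0]
    - [0,0,0]
  grip: [-1,-1,-1,-1,-1,-1,-1,-1]

```text
clock: 12.7
eef_pos: [0.5387, 0.0175, 0.0921]
ee_rot: [-3.138, 0.787, 1.801]
ft_force: [-0.8, -0.9, 0.0]
width: 0.0854
finger_force: 0.0
```

```bash
python3 chk2.py
```

```text
dn -0.0021917928565951825 du -0.00015455023142578786 dx -0.0008856745423559331 [-0.13  0.07  0.05] F n,up,x -0.4688810782860918 0.5084118135599758 -0.9345168005021648 0.0853646922270074 12.7 [-0.22  0.66 -0.41  2.01  1.07  1.23 -1.14]
```

Request:
arm_command:
  travel:
    - [0,0,0]
    - [0,0,0]
    - [0,0,0]
    - [0,0,0]
    - [0,0,0]
    - [0,0,0]
    - [0,0,0]
    - [0,0,0]
  rot:
    - [0,0,0]
    - [0,0,0]
    - [0,0,0]
    - [0,0,0]
    - [0,0,0]
    - [0,0,0]
    - [0,0,0]
    - [0,0,0]
  grip: [-0.8,-0.6,-0.5,-0.4,-0.3,0,1,1]

```text
clock: 13.37
eef_pos: [0.5393, 0.0206, 0.0939]
ee_rot: [3.141, 0.785, 1.801]
ft_force: [-1.9, 4.1, 5.7]
width: 0.0583
finger_force: 64.2
```

```bash
python3 chk2.py; python3 - <<'E'
from h import *
p,A,o=cur(); im,d,c=cap('wrist','w8.png')
E
```

```text
dn 0.0011021980553212068 du -0.0009937056756088559 dx 0.0003882712865449208 [ 0.11 -0.02  0.06] F n,up,x 7.161213276937607 0.8847513455874062 -0.933966400310833 0.05832367165773682 13.3667 [-0.23  0.66 -0.42  2.01  1.06  1.23 -1.14]
```

View pics/w8.png

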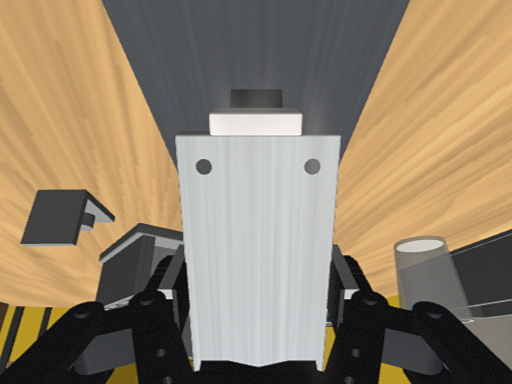

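Plate is gripped by both long sides, pads at (175,260) and (345,260), lip at (255,122). Lifting off along the normal.

Request:
arm_command:
  travel:
    - [0,0,-0.004]
    - [0,0,-0.008]
    - [0,0,-0.015]
    - [0,0,-0.025]
    - [0,0,-0.035]
    - [0,0,-0.035]
    - [0,0,-0.035]
    - [0,0,-0.02]
  rot:
    - [0,0,0]
    - [0,0,0]
    - [0,0,0]
    - [0,0,0]
    - [0,0,0]
    - [0,0,0]
    - [0,0,0]
    - [0,0,0]
  grip: [1,1,1,1,1,1,1,1]

```text
clock: 14.08
eef_pos: [0.5251, 0.0839, 0.1581]
ee_rot: [3.138, 0.783, 1.801]
ft_force: [0.6, 0.1, -2.7]
width: 0.0588
finger_force: 64.5
```

```bash
python3 chk2.py; python3 - <<'E'
from h import *
plan(np.array([.487,.13,.33]),down(.2),12)
E
```

```text
dn 0.09236210798534386 du -0.0014773989337068022 dx 0.0008795633293196153 [ 0.25 -0.13  0.05] F n,up,x -1.9799932249270948 -1.8824847302044685 0.637728353666242 0.05878149010276492 14.0833 [-0.29  0.58 -0.48  1.95  0.94  1.35 -1.08]
turn [ 5.3 44.7 12.4] max step mm 15.4
travel [[-0.014, -0.004, -0.027], [-0.012, -0.005, -0.027], [-0.011, -0.004, -0.028], [-0.008, -0.004, -0.029], [-0.007, -0.005, -0.029], [-0.005, -0.004, -0.03], [-0.004, -0.005, -0.03], [-0.001, -0.005, -0.029]]
travel [[0.0, -0.005, -0.03], [0.003, -0.005, -0.03], [0.004, -0.006, -0.03], [0.006, -0.006, -0.029]]
rot [0.073, 0.62, 0.172]
```

Request:
arm_command:
  travel:
    - [-0.014,-0.004,-0.027]
    - [-0.012,-0.005,-0.027]
    - [-0.011,-0.004,-0.028]
    - [-0.008,-0.004,-0.029]
    - [-0.007,-0.005,-0.029]
    - [-0.005,-0.004,-0.03]
    - [-0.004,-0.005,-0.03]
    - [-0.001,-0.005,-0.029]
  rot:
    - [0.073,0.62,0.172]
    - [0.073,0.62,0.172]
    - [0.073,0.62,0.172]
    - [0.073,0.62,0.172]
    - [0.073,0.62,0.172]
    - [0.073,0.62,0.172]
    - [0.073,0.62,0.172]
    - [0.073,0.62,0.172]
  grip: [1,1,1,1,1,1,1,1]

```text
clock: 14.75
eef_pos: [0.4994, 0.1125, 0.2721]
ee_rot: [3.121, 0.261, 1.642]
ft_force: [0.1, -0.5, -1.7]
width: 0.0586
finger_force: 64.5
```

Request:
arm_command:
  travel:
    - [0,-0.005,-0.03]
    - [0.003,-0.005,-0.03]
    - [0.004,-0.006,-0.03]
    - [0.006,-0.006,-0.029]
    - [0,0,0]
    - [0,0,0]
    - [0,0,0]
  rot:
    - [0.073,0.62,0.172]
    - [0.073,0.62,0.172]
    - [0.073,0.62,0.172]
    - [0.073,0.62,0.172]
    - [0,0,0]
    - [0,0,0]
    - [0,0,0]
  grip: [1,1,1,1,1,1,1]

```text
clock: 15.33
eef_pos: [0.4867, 0.1274, 0.3272]
ee_rot: [-3.139, 0.005, 1.573]
ft_force: [-0.4, 0.4, -2.6]
width: 0.0587
finger_force: 64.6
```

```bash
python3 - <<'E'
from h import *
p,A,o=cur(); print(p,o['ee_rot'],o['qpos'].round(2),o['clock'],o['width'])
im,d,c=cap('wrist','w9.png'); W=cloud(d,c)
for h0,h1,r in((.104,.116,.05),(.015,.022,.09)):
    h=(W[...,2]>h0)&(W[...,2]<h1)&(np.hypot(W[...,0]-.485,W[...,1]-.273)<r)
    if h.sum()>5:
        print(h.sum(),cv2.minAreaRect((W[h][:,:2]*1000).astype(np.float32)),np.median(W[h],0),'circ',cv2.minEnclosingCircle((W[h][:,:2]*1000).astype(np.float32)))
L=(W-p)@A; m=(abs(L[...,2])<.02)&(abs(L[...,0])<.09)&(abs(L[...,1])<.026)&(L[...,0]>.0)
q=L[m]; k=np.linalg.lstsq(np.c_[q[:,:2],np.ones(len(q))],q[:,2],rcond=None)[0]
print('plate in tool: slopes',k, 'x,y,z pct',np.percentile(q,[.5,50,99.5],axis=0).round(4))
E
```

```text
[0.48667147 0.12735492 0.32719891] [-3.13875563  0.00540716  1.57299283] [ 0.19  0.18 -0.64  1.83  0.12  1.18 -0.49] 15.3333 0.05867003006672362
907 ((484.4705810546875, 268.0948791503906), (39.62537384033203, 16.247028350830078), 0.1845226287841797) [0.48398176 0.26793761 0.10952048] circ ((484.5677795410156, 268.4446716308594), 21.06346893310547)
5147 ((483.7110595703125, 253.62974548339844), (118.43769836425781, 80.40833282470703), 0.07452524453401566) [0.48427448 0.25570975 0.01764081] circ ((484.05035400390625, 272.9934997558594), 59.58359146118164)
plate in tool: slopes [ 0.00801942  0.00190823 -0.00202341] x,y,z pct [[ 0.0004 -0.0258 -0.0033]
 [ 0.0368 -0.     -0.0018]
 [ 0.0644  0.0257  0.0047]]
```

View pics/w9.png

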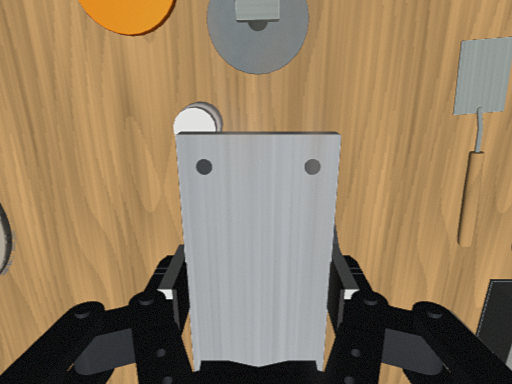

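Grey post's head at top centre (257,10), plate level with its front edge at row 132. Head centre comes out at about (0.484, 0.273).

```bash
python3 - <<'E'
from h import *
plan(np.array([.4843,.273,.17]),down(.15),8)
E
```

```text
turn [-0.2  0.3  0. ] max step mm 27.2
travel [[0.037, -0.0, 0.039], [0.036, -0.001, 0.039], [0.037, -0.0, 0.039], [0.036, -0.0, 0.039], [0.036, -0.001, 0.039], [0.037, -0.0, 0.04], [0.036, -0.001, 0.039], [0.037, -0.0, 0.039]]
rot [-0.004, 0.006, 0.0]
```

Request:
arm_command:
  travel:
    - [0.037,0,0.039]
    - [0.036,-0.001,0.039]
    - [0.037,0,0.039]
    - [0.036,0,0.039]
    - [0.036,-0.001,0.039]
    - [0.037,0,0.04]
    - [0.036,-0.001,0.039]
    - [0.037,0,0.039]
  rot:
    - [-0.004,0.006,0]
    - [-0.004,0.006,0]
    - [-0.004,0.006,0]
    - [-0.004,0.006,0]
    - [-0.004,0.006,0]
    - [-0.004,0.006,0]
    - [-0.004,0.006,0]
    - [-0.004,0.006,0]
  grip: [1,1,1,1,1,1,1,1]

```text
clock: 16.05
eef_pos: [0.4844, 0.2744, 0.169]
ee_rot: [-3.141, -0.0, 1.574]
ft_force: [0.6, -0.1, -1.3]
width: 0.0583
finger_force: 64.6
```

Request:
arm_command:
  travel:
    - [0,0,0]
    - [0,0,0]
    - [0,0,0]
    - [0,0,0]
  rot:
    - [0,0,0]
    - [0,0,0]
    - [0,0,0]
    - [0,0,0]
  grip: [1,1,1,1]

```text
clock: 16.38
eef_pos: [0.4861, 0.2725, 0.1716]
ee_rot: [3.139, -0.001, 1.571]
ft_force: [0.5, -0.3, -1.4]
width: 0.0585
finger_force: 65.4
```

```bash
cat > chk3.py <<'E'
from h import *
p,A,o=cur(); print(p,np.degrees(R.from_matrix(A.T@down(.15)).as_rotvec()).round(2),o['ft_force'].round(1),o['width'],o['clock'])
im,d,c=cap('wrist'); W=cloud(d,c)
m=(abs((W-p)@A[:,2])<.015)&(abs((W-p)@A[:,1])<.026)&((W-p)@A[:,0]>0)&((W-p)@A[:,0]<.08)
q=W[m]; k=np.linalg.lstsq(np.c_[q[:,:2]-p[:2],np.ones(len(q))],q[:,2],rcond=None)[0]
r=abs(np.c_[q[:,:2]-p[:2],np.ones(len(q))]@k-q[:,2])<.003; q=q[r]; k=np.linalg.lstsq(np.c_[q[:,:2]-p[:2],np.ones(len(q))],q[:,2],rcond=None)[0]
print('slope',k[:2].round(4),'top z at tcp',k[2].round(4),'front edge y',np.percentile(q[:,1],99.7),'x mid',np.percentile(q[:,0],[.5,99.5]).mean())
E
python3 chk3.py
```

```text
[0.48608579 0.27253725 0.17159307] [ 0.12 -0.08 -0.14] [ 0.5 -0.3 -1.4] 0.0584628530538916 16.3833
slope [ 0.0007 -0.0011] top z at tcp 0.1734 front edge y 0.33688224103961 x mid 0.4860728596664066
```

Request:
arm_command:
  travel:
    - [0.002,-0.003,0.015]
    - [0,0,0.018]
    - [0,0,0.018]
    - [0,0,0.015]
    - [0,0,0.015]
    - [0,0,0.012]
    - [0,0,0.006]
    - [0,0,0]
  rot:
    - [0,0,0]
    - [0,0,0]
    - [0,0,0]
    - [0,0,0]
    - [0,0,0]
    - [0,0,0]
    - [0,0,0]
    - [0,0,0]
  grip: [1,1,1,1,1,1,1,1]

```text
clock: 17.1
eef_pos: [0.4839, 0.2739, 0.1208]
ee_rot: [3.141, -0.001, 1.572]
ft_force: [-0.3, 0.5, -1.2]
width: 0.0589
finger_force: 65.5
```

Request:
arm_command:
  travel:
    - [0,0,0.002]
    - [0,0,0.002]
    - [0,0,0.002]
    - [0,0,0]
  rot:
    - [0,0,0]
    - [0,0,0]
    - [0,0,0]
    - [0,0,0]
  grip: [1,1,1,1]

```text
clock: 17.43
eef_pos: [0.4844, 0.2742, 0.1188]
ee_rot: [3.14, -0.002, 1.571]
ft_force: [-0.5, 0.0, -1.2]
width: 0.0587
finger_force: 65.5
```

```bash
python3 chk3.py
```

```text
[0.48438007 0.27417926 0.11881425] [ 0.1  -0.11 -0.11] [-0.5  0.  -1.2] 0.05873103346139313 17.4333
slope [ 0.0002 -0.0004] top z at tcp 0.1206 front edge y 0.3385130618369797 x mid 0.4843621936484054
```

Request:
arm_command:
  travel:
    - [-0.001,0,0.002]
    - [0,0,0.001]
    - [0,0,0.001]
    - [0,0,0.001]
    - [0,0,0]
  rot:
    - [0,0,0]
    - [0,0,0]
    - [0,0,0]
    - [0,0,0]
    - [0,0,0]
  grip: [1,1,1,1,1]

```text
clock: 17.9
eef_pos: [0.4843, 0.2736, 0.1161]
ee_rot: [3.14, -0.002, 1.571]
ft_force: [0.4, -0.7, -1.8]
width: 0.0582
finger_force: 65.5
```

```bash
python3 chk3.py
```

```text
[0.4842534  0.27359658 0.11610993] [ 0.08 -0.1  -0.11] [ 0.4 -0.7 -1.8] 0.05824183730659564 17.9
slope [ 0.0001 -0.0001] top z at tcp 0.1179 front edge y 0.33795792533276137 x mid 0.48422315931385984
```

Bottom is at 0.1099 with no contact force yet, so I'm going down in half-millimetre steps.

Request:
arm_command:
  travel:
    - [0,0,0.001]
    - [0,0,0]
    - [0,0,0]
  rot:
    - [0,0,0]
    - [0,0,0]
    - [0,0,0]
  grip: [1,1,1]

```text
clock: 18.2
eef_pos: [0.4843, 0.2737, 0.1159]
ee_rot: [3.14, -0.002, 1.571]
ft_force: [-0.7, -1.1, 0.8]
width: 0.0587
finger_force: 65.7
```

Request:
arm_command:
  travel:
    - [0,0,0.001]
    - [0,0,0]
    - [0,0,0]
  rot:
    - [0,0,0]
    - [0,0,0]
    - [0,0,0]
  grip: [1,1,1]

```text
clock: 18.45
eef_pos: [0.4843, 0.2737, 0.1159]
ee_rot: [3.14, -0.002, 1.571]
ft_force: [-2.3, -2.2, 7.7]
width: 0.0586
finger_force: 66.3
```

Request:
arm_command:
  travel:
    - [0,0,0]
    - [0,0,0]
    - [0,0,0]
    - [0,0,0]
    - [0,0,0]
    - [0,0,0]
    - [0,0,0]
    - [0,0,0]
  rot:
    - [0,0,0]
    - [0,0,0]
    - [0,0,0]
    - [0,0,0]
    - [0,0,0]
    - [0,0,0]
    - [0,0,0]
    - [0,0,0]
  grip: [-0.3,-0.38,-0.42,-0.46,-0.52,-0.6,-0.8,-1]

```text
clock: 19.12
eef_pos: [0.4843, 0.2737, 0.1151]
ee_rot: [3.14, -0.002, 1.571]
ft_force: [-0.8, 0.7, -0.2]
width: 0.0851
finger_force: 0.0
```

```bash
python3 chk3.py
```

```text
[0.48431875 0.27365508 0.11514335] [ 0.08 -0.11 -0.12] [-0.8  0.7 -0.2] 0.0850823573653359 19.1167
slope [-0.0019 -0.0019] top z at tcp 0.1178 front edge y 0.33811654416695275 x mid 0.48427733438263915
```

The plate is released, level, and centred to about 1 mm. Retreating straight up.

Request:
arm_command:
  travel:
    - [0,0,-0.005]
    - [0,0,-0.01]
    - [0,0,-0.02]
    - [0,0,-0.04]
    - [0,0,-0.06]
    - [0,0,-0.06]
    - [0,0,-0.06]
    - [0,0,-0.03]
  rot:
    - [0,0,0]
    - [0,0,0]
    - [0,0,0]
    - [0,0,0]
    - [0,0,0]
    - [0,0,0]
    - [0,0,0]
    - [0,0,0]
  grip: [-1,-1,-1,-1,-1,-1,-1,-1]

```text
clock: 19.83
eef_pos: [0.485, 0.2747, 0.2626]
ee_rot: [3.135, -0.005, 1.572]
ft_force: [0.5, 1.7, -0.9]
width: 0.0854
finger_force: 0.0
```

Request:
arm_command:
  travel:
    - [0,0,0]
    - [0,0,0]
    - [0,0,0]
  rot:
    - [0,0,0]
    - [0,0,0]
    - [0,0,0]
  grip: [-1,-1,-1]

```text
clock: 20.08
eef_pos: [0.4837, 0.2729, 0.2572]
ee_rot: [3.141, -0.001, 1.571]
ft_force: [0.1, 0.9, 0.1]
width: 0.0856
finger_force: 0.0
```

```bash
python3 - <<'E'
from h import *
p,A,o=cur(); print(p)
im,d,c=cap('wrist','w10.png'); W=cloud(d,c)
h=(abs(W[...,2]-.118)<.004)&(np.hypot(W[...,0]-.484,W[...,1]-.273)<.09); q=W[h]
print(cv2.minAreaRect((q[:,:2]*1000).astype(np.float32)),np.linalg.lstsq(np.c_[q[:,:2],np.ones(len(q))],q[:,2],rcond=None)[0][:2],np.median(q[:,2]))
E
```

```text
[0.48366318 0.27290756 0.2572324 ]
((484.0546569824219, 273.3971862792969), (60.10277557373047, 129.4448699951172), 0.023492125794291496) [-0.001007   -0.00119975] 0.1177142342791
```

```bash
python3 -c "
from workcell import robot
print(robot.close_job())"
```

```text
the job is handed in; nothing more can be done
None
```

The job is handed in: the long plate was set on the sloped rest and released, regripped by its long sides, and now lies flat on the curing post by itself. The last wrist-camera check put it within about 1 mm of centre, level and square to the head. The clock read about 20 s, and no judging result was returned.

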